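# Gauge the depth of a blind fixture bore

## Task

Take the depth gauge out of its rack and push it, nose down, into the narrow bore of the metal fixture block until it stands on the bottom of the bore. Then slide its collar down the rod until it lies flush on the block, so that it marks the depth, and leave the gauge standing there. Push gently, do not ram the gauge, and leave the other things where they lie.

Things in the scene. Friction and masses are not known exactly. Their poses are not given: they have to be found in the camera images.
- gauge: Depth gauge, loose, about 0.19 kg, standing nose down in the rack: a steel rod 12 mm in diameter, 126 mm long over all, the lowest 5 mm tapered to 7 mm. Origin at the nose's end, z along the rod. The top 28 mm are a dark grip knob 20 mm in diameter. A flat round collar, 44 mm in diameter and 10 mm thick, sits on the rod. In the rack the gauge has 1 mm of play and may lean 0.06 rad.
- gauge_tip (a point): Centre of the nose's end face, the lowest point of the gauge. Once the nose is 18 to 25 mm down the bore a spring-loaded ball in the bore's +x wall rubs on the rod: from there on it drags and must be pushed, 5 to 10 N to pass the ball, then 1 to 7 N, all the way down; it does not fall on its own. At the bottom the push rises sharply; 10 to 15 N there is enough, over 30 N is ramming.
- knob_top (a point): Centre of the top face of the gauge's knob, 126 mm from the nose; hold the knob by its upper 16 mm to stay clear of the collar.
- collar_face (a point): Centre of the underside of the collar (its top is 10 mm above). At the start it lies 72 to 79 mm from the nose, differing from run to run. The collar slides along the rod with a steady friction of about 3.5 N and stays where it is left; it can be pushed down on its top face either side of the rod, or gripped round its edge.
- rack: Fixed black rack block 70 x 70 x 45 mm, origin under its centre, z up; the gauge stands in its central hole, 14 mm wide and 35 mm deep (the hole's floor is 10 mm above the table).
- fixture: Fixed bright metal block 70 (x) x 120 (y) x 85 (z) mm on a dark foot plate 100 x 150 x 10 mm, origin under its centre. Two round holes open in its top face: the narrow bore at y = -28 mm, and at y = +28 mm a wide one, 23.5 mm across and 30 mm deep, not used in this job. A brass screw head on its +x side marks a spring plunger.
- bore_mouth (a point): Centre of the mouth of the narrow bore, in the plane of the block's top face, 85 mm above the table. The bore is vertical, 13.5 mm across, with a small chamfer. It is blind: its hard flat bottom lies somewhere between 48 and 63 mm below the mouth, differing from run to run and not visible.
- seat (a joint): Travel in m of the light touch pad that covers the bottom of the narrow bore: 0 while nothing bears on it, 0.0015 when the rod has pressed it fully down onto the hard bottom, which takes only 1.5 N. It does not tell how deep the bottom lies. The drag of the ball keeps a bottomed rod in place when it is let go.
- card_stack: Stack of grey cards 65 x 90 x 21 mm, lying about; origin under its centre. Not to be moved.
- pen: White pen 145 mm long (along its y), lying about. Not to be moved.
- sticker_roll: Roll of stickers 53 mm in diameter, 29 mm high, lying flat; origin under its centre. Not to be moved.
- caliper: Caliper 185 mm long (along its y), lying behind the work. Not to be moved.
- scissors: Scissors 199 mm long (along their y), lying to the right, behind the printer. Not to be moved.
There are look-alikes about, which are no part of the job. Of the things that look like the gauge, the largest one is meant.

How it is judged (in metres and radians):
On the way, in this order (a step that is already met when the one before it is completed fails the run):
1. the gauge stands on the bottom of the narrow bore (the seat pad pressed down by more than 0.8 of its 1.5 mm) while its collar is still more than 4 mm above the block (horizontal distance between gauge_tip and bore_mouth below 0.004 m and value of joint seat above 0.0008 m and angle between gauge's own z axis and vertical below 0.09 rad and z of collar_face in the frame of bore_mouth above 0.004 m), for 0.2 s.
2. the collar has been slid down onto the block (within 1.5 mm) (horizontal distance between gauge_tip and bore_mouth below 0.004 m and value of joint seat above 0.0008 m and angle between gauge's own z axis and vertical below 0.09 rad and z of collar_face in the frame of bore_mouth below 0.0015 m), for 0.2 s.
At the end, for the whole second after the job is handed in: The gauge stands at rest and upright (within 0.09 rad) in the narrow bore, its nose within 4 mm of the bore's axis and bearing on its bottom (seat pad pressed down by more than 0.8 of its 1.5 mm), and the underside of its collar is within 1.5 mm of the block's top face (all of step 2 and linear speed of gauge below 0.01 m/s); the robot touches nothing.
It fails at once if the gauge is rammed: more than 60 N between the gauge and the block with the bottom of its bore (the ball's squeeze makes up about 20 N of it) (contact force between gauge and fixture above 60 N).
It fails at once if one of the other things lying about is moved by more than 20 mm (distance of any of card_stack, pen, sticker_roll, caliper, scissors from where it was at the start of the episode above 0.02 m).
It also fails if it takes over 51 s, if anything falls off the work surface, if the arm or the gripper's body presses on something with over 40 N, if the wrist force passes 120 N, or if a joint passes its speed limit or range.

## Robot

A 6-joint arm with a two-finger parallel gripper is mounted at the origin on a cart in front of the work surface, level with it; the furniture and walls round the work are solid. World frame = base frame: x ahead of the robot, y to its left, z up, the work surface at z = 0. Lengths are in m, angles in degrees, forces in N, time in s.
With the tool pointing down it reaches from about 0.275 to 0.725 m from the base axis. Payload 5.6 kg.
Tool frame: the origin (TCP) lies at the very end of the fingers, on their centre line; the grasp point (between the pads) lies arm.hold_point_z behind it (arm.hold_point_z is the distance from the TCP to the grasp point, in m); z points along the fingers, y is the direction in which the jaws open and shut (so a half turn about z gives the same grasp; the last joint's range is limited). The gripper opens to 85 mm and grips with 20 to 120 N. Pads are 22 mm wide; open, the fingers measure 114 mm over their backs; the gripper's body (76 mm by 85 mm) begins 54 mm behind the grasp point. The pads swing forward as they close: fully open they stand 13 mm farther back than shut.
Start: joints at [-55.772, 14.616, 6.199, 0, -81.583, -16.306], TCP at [0.169, -0.523, 0.231] pointing down, gripper open.
Joint ranges: [-168.99, 168.99], [-69.2, 112.95], [-62.41, 85.93], [-164.36, 98.24], [-168.68, -3.75], [-174.98, 174.98]. Speed limits (degrees/s): [147.25, 147.25, 180, 180, 180, 180].

## Interface

Orientations are given as a 3x3 rotation matrix whose columns are the frame's x, y, z axes.
In Python, from bench import arm, imaging gives the robot as it stands.
- The arm moves only by the tool send_rows, never from a script. Its argument "series" is text: rows parted by semicolons, each of 7 numbers parted by spaces: the finger opening in m, from 0 to 0.0854, then the shift along the tool's x, y, z in m, then the turn, a rotation vector about the tool's x, y, z in degrees. In form: hand tx ty tz rx ry rz; .... A call has 1 to 20 rows; each row is the pose to reach, as a shift and turn from the pose measured when the call began, along the tool's axes at that moment; what a row does not reach only later rows make up. A row lasts 1/10 s, in which the tool goes at most 50 mm and 8.59 degrees, less where a joint would pass 70% of its speed; a pose out of reach is approached as far as the arm can. A call with a gripper value outside its range is refused whole. The fingers move at their own pace and stop on an object; "grip_force" is the grip in N (left out, the last holds). Time passes only in rows, so rows that repeat a pose let the fingers close. It gives the time, the measured TCP pose, the force and the opening at its end, in the units of the state.
- arm.state(): the state, without advancing time (a new reading comes with each control period).
- imaging.get_image(name): name is "scene" or "top" or "wrist"; returns a dict with "frame" (480x640x3 uint8, red, green, blue), "mtx" (3x3 intrinsics, pixels), "R" (3x3) and "t" (3): a world point X has camera coordinates R X + t. Camera axes: x right, y down, z forward; pixel columns grow to the right and rows downward; lengths in m; the calibration is good to about 2 mm. A picture is of the moment at which its call begins. There is no depth.
- arm.sign_off(): hands the job in, once; it reports no verdict.
The state is a dict: "clock": time; "joint_positions": joint angles; "joint_vel": joint speeds; "joint_torque": joint torques, N m; "eef_pos": TCP position; "ee_rot": TCP orientation; "contact_force": force on the tool from outside, world axes, zero at the start; "ft_torque": the same for the moment, N m; "grip_width": finger opening in m.
Only numpy, scipy, OpenCV 4.12 (cv2) and the standard library are available. Lean on these libraries where they do the work, as an engineer would, in place of code of your own. Each camera call takes 0.05 s, during which the arm holds its last target. There are 200 camera calls.

## Working session

There is one attempt and no reset: what is moved stays moved. The work goes in short steps, Python scripts to look and compute and a tool call to move; the robot and the scene stay as the last step left them, time stands still between calls to the robot, and variables do not carry over. Pictures are saved under pics/ and viewed, about 8 in all and at most 12, crops included, and the job is handed in when it is done.

Besides the shell and the picture viewer there is one more tool, called after "Call:" by a JSON object that holds its "name" and its "arguments", one argument or row to a line. send_rows: Moves the arm, as the interface text tells. Its arguments: {"type":"object","properties":{"series":{"type":"string"},"grip_force":{"type":"number"}},"required":["series"]}

```bash
mkdir -p pics
python3 - <<'E'
from bench import arm, imaging
import cv2,numpy as np
np.set_printoptions(precision=4,suppress=True)
print(arm.state(), arm.hold_point_z)
for n in ("scene","top","wrist"):
    d=imaging.get_image(n); cv2.imwrite(f"pics/{n}0.png",d["frame"][:,:,::-1]); np.savez(f"{n}0.npz",**d)
    print(n,d["mtx"].tolist(),d["R"],d["t"], -d["R"].T@d["t"])
E
```

```text
{'clock': 0.0, 'joint_positions': array([-55.7719,  14.6537,   6.1296,  -0.0283, -81.5836, -16.3069]), 'joint_vel': array([-0.0328, -0.0525, -0.0795,  0.019 , -0.0313, -0.0635]), 'joint_torque': array([  0.0007, -38.6624,  23.7944,   5.3653,  -0.0061,  -0.    ]), 'eef_pos': array([ 0.1691, -0.5228,  0.2304]), 'ee_rot': array([[-0.9515, -0.3076, -0.0007],
       [-0.3076,  0.9515,  0.0018],
       [ 0.0001,  0.0019, -1.    ]]), 'contact_force': array([ 0.1409, -0.0935, -0.1434]), 'ft_torque': array([-0.0281, -0.0248,  0.0218]), 'grip_width': 0.0851248130781648} 0.0187
scene [[617.6055318225414, 0.0, 317.7783649252828], [0.0, 617.6055318225414, 232.84652041058723], [0.0, 0.0, 1.0]] [[-0.679  -0.7339  0.021 ]
 [-0.4512  0.3946 -0.8004]
 [ 0.5791 -0.5529 -0.5991]] [0.3387 0.3494 0.9249] [-0.148   0.6222  0.8266]
top [[453.1963265135036, 0.0, 323.6367034726761], [0.0, 453.1963265135036, 233.59554173612946], [0.0, 0.0, 1.0]] [[ 0.0002 -0.9997 -0.0248]
 [-0.9893  0.0034 -0.1458]
 [ 0.1459  0.0245 -0.989 ]] [-0.0307  0.5793  0.9639] [ 0.4325 -0.0563  1.037 ]
wrist [[353.8011909857528, 0.0, 316.0219456534064], [0.0, 353.8011909857528, 236.27815020995396], [0.0, 0.0, 1.0]] [[-0.3078  0.9515  0.0023]
 [ 0.9188  0.2966  0.2606]
 [ 0.2473  0.0823 -0.9654]] [ 0.5492 -0.0338  0.3783] [ 0.1065 -0.5437  0.3728]
```

View pics/scene0.png

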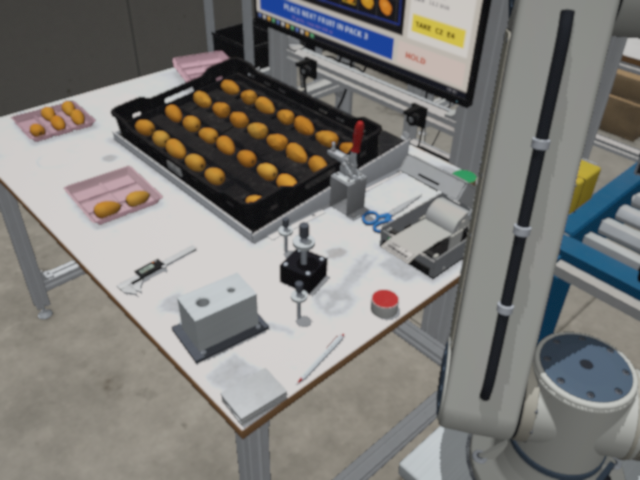

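View pics/top0.png

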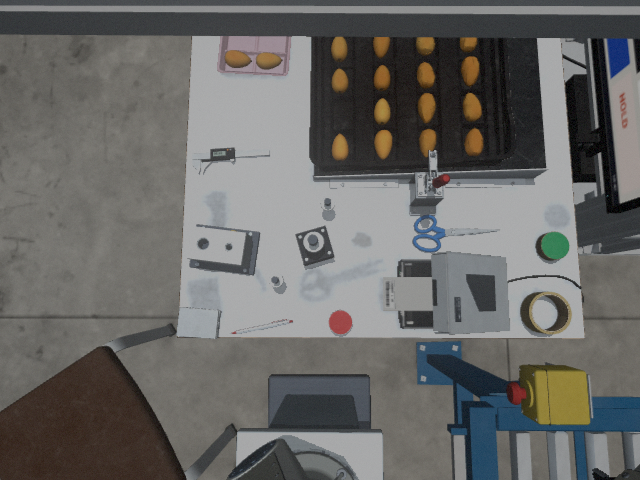

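The scene view shows three gauge-like things: one in the black rack at (304,232), a small one behind at (286,225), and a small one in front at (299,290). In the top view they are at (313,240), (328,203) and (277,282). The rack one is the largest, so I choose that. The block's holes in the top view are at (203,243), wide, and (228,247), narrow. Next is a close crop to check.

Run:
```python
import cv2,numpy as np
s=cv2.imread("pics/scene0.png");t=cv2.imread("pics/top0.png")
a=cv2.resize(s[215:365,165:345],None,fx=4,fy=4,interpolation=cv2.INTER_CUBIC)
b=cv2.resize(t[190:300,185:345],None,fx=5,fy=5,interpolation=cv2.INTER_CUBIC)
cv2.imwrite("pics/cs.png",a);cv2.imwrite("pics/ct.png",b)
```

```text
(no output)
```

View pics/cs.png

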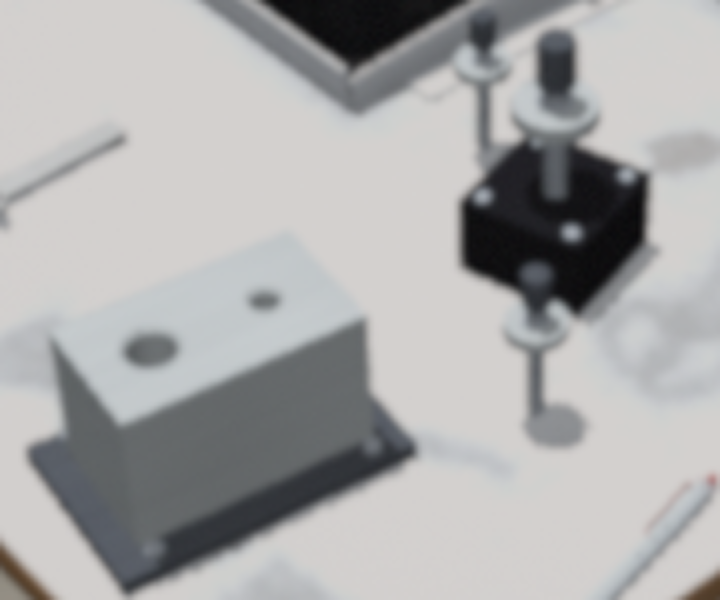

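View pics/ct.png

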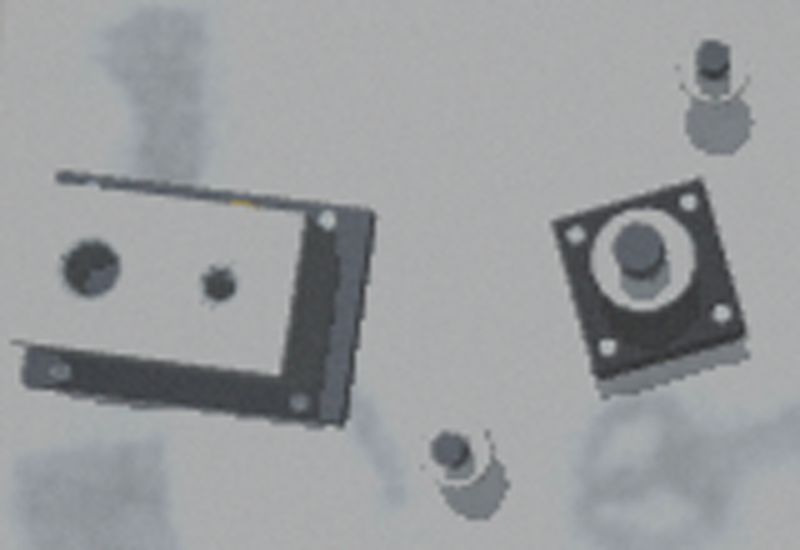

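The crops confirm the choice. The rack gauge's knob top is at crop pixel (556,41) in the scene view and (638,247) in the top view. The narrow bore is at (264,300) and (219,285), with the brass screw at (240,202) in the top crop. The two other gauges are smaller, one standing loose each side.

```bash
cat > h.py <<'E'
import numpy as np,cv2
np.set_printoptions(precision=4,suppress=True)
def P(d): return np.asarray(d["mtx"])@np.c_[d["R"],d["t"]]
def tri(ds,ps):
    A=[]
    for d,p in zip(ds,ps):
        M=P(d); A+= [p[0]*M[2]-M[0],p[1]*M[2]-M[1]]
    A=np.array(A);A/=np.linalg.norm(A[:,:3],axis=1)[:,None]
    X=np.linalg.lstsq(A[:,:3],-A[:,3],rcond=None)[0]
    err=[np.linalg.norm((lambda q:q[:2]/q[2])(P(d)@np.r_[X,1])-p) for d,p in zip(ds,ps)]
    return X,np.array(err)
def onz(d,p,z):
    R=np.asarray(d["R"]);c=-R.T@d["t"];v=R.T@np.linalg.solve(np.asarray(d["mtx"]),[p[0],p[1],1.])
    return c+v*(z-c[2])/v[2]
def proj(d,X): q=P(d)@np.r_[X,1];return q[:2]/q[2]
E
python3 - <<'E'
from h import *
S=np.load("scene0.npz");T=np.load("top0.npz")
s=lambda x,y:np.array([165+(x+.5)/4-.5,215+(y+.5)/4-.5]);t=lambda x,y:np.array([185+(x+.5)/5-.5,190+(y+.5)/5-.5])
for n,a,b in [("knob",(556,41),(638,247)),("bore",(264,300),(219,285)),("wide",(150,350),(91,268)),("back",(484,20),(712,56)),("front",(537,272),(449,448))]:
    print(n,*tri((S,T),(s(*a),t(*b))))
print("bore z85",onz(S,s(264,300),.085),onz(T,t(219,285),.085)); print("wide z85",onz(S,s(150,350),.085),onz(T,t(91,268),.085))
# rack top corners screws z=.045
print("rack c",np.mean([onz(T,t(*p),.045) for p in [(576,234),(688,202),(722,313),(607,347)]],0),onz(T,t(576,234),.045),onz(T,t(688,202),.045))
E
```

```text
knob [ 0.5544 -0.011   0.1374] [0.0351 0.0331]
bore [0.5456 0.1696 0.0867] [0.0964 0.0807]
wide [0.5532 0.225  0.0856] [0.0946 0.0767]
back [ 0.643  -0.0403  0.0882] [0.2466 0.2366]
front [0.4762 0.0699 0.0909] [0.0353 0.0307]
bore z85 [0.5473 0.1687 0.085 ] [0.5457 0.1699 0.085 ]
wide z85 [0.5539 0.2247 0.085 ] [0.5531 0.225  0.085 ]
rack c [ 0.5549 -0.0109  0.045 ] [0.5727 0.0211 0.045 ] [ 0.5869 -0.0285  0.045 ]
```

Call:
{"name": "send_rows", "arguments": {
  "series": "0.085 -0.15 0.1 -0.03 0 0 6;0.085 -0.15 0.1 -0.03 0 0 6;0.085 -0.15 0.1 -0.03 0 0 6;0.085 -0.524 0.368 -0.01 0 0 17.9;0.085 -0.524 0.368 -0.01 0 0 17.9;0.085 -0.524 0.368 -0.01 0 0 17.9;0.085 -0.524 0.368 -0.01 0 0 17.9;0.085 -0.524 0.368 -0.01 0 0 17.9;0.085 -0.524 0.368 -0.01 0 0 17.9;0.085 -0.524 0.368 -0.01 0 0 17.9;0.085 -0.524 0.368 -0.01 0 0 17.9;0.085 -0.524 0.368 -0.01 0 0 17.9;0.085 -0.524 0.368 -0.01 0 0 17.9;0.085 -0.524 0.368 -0.01 0 0 17.9;0.085 -0.524 0.368 -0.01 0 0 17.9;0.085 -0.524 0.368 -0.01 0 0 17.9"
}}

```text
clock: 1.75
eef_pos: [0.5541, -0.0122, 0.2411]
ee_rot: [[-1.0, 0.0, -0.001], [0.0, 1.0, 0.001], [0.001, 0.001, -1.0]]
contact_force: [-0.5, 0.7, 0.4]
grip_width: 0.0852
```

Run:
```python
from h import *
from bench import arm,imaging
s=arm.state();print(s["clock"],s["eef_pos"],s["ee_rot"],s["contact_force"],s["joint_positions"])
d=imaging.get_image("wrist");np.savez("w1.npz",**d);im=d["frame"][:,:,::-1].copy()
for X in [(.5544,-.011,.1374),(.555,-.011,.045),(.5456,.1696,.085)]: print(proj(d,X))
cv2.imwrite("pics/w1.png",im)
```

```text
1.75 [ 0.5541 -0.0122  0.2411] [[-1.      0.0001 -0.0008]
 [ 0.0001  1.      0.0011]
 [ 0.0008  0.0011 -1.    ]] [-0.5088  0.6956  0.3876] [  14.8658   14.993     8.1479   -0.0719  -83.1859 -104.8609]
[317.7692 236.1738]
[317.1449 212.1303]
[527.9685 210.3288]
```

View pics/w1.png

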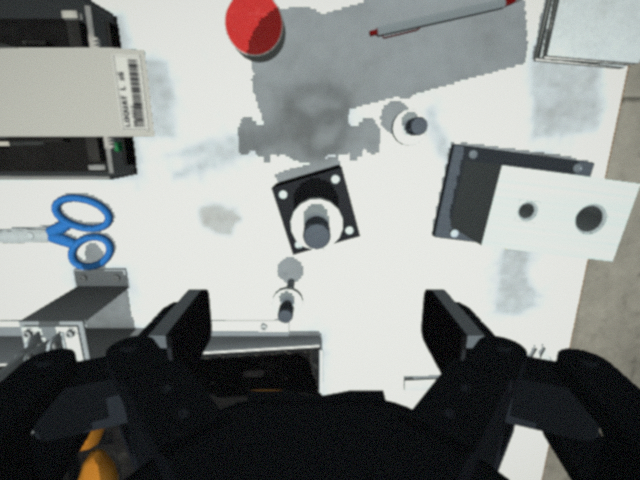

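The wrist view shows the knob top at (316.5,236) and the bore at (527.5,210.5), both within about 1 px of the prediction. The tool is centred, so I descend and grip.

Call:
{"name": "send_rows", "arguments": {
  "series": "0.085 0 0 0.05 0 0 0;0.085 0 0 0.09 0 0 0;0.085 0 0 0.115 0 0 0;0.085 0 0 0.132 0 0 0;0.085 0 0 0.132 0 0 0;0.085 0 0 0.132 0 0 0;0.01 0 0 0.132 0 0 0;0.01 0 0 0.132 0 0 0;0.01 0 0 0.132 0 0 0;0.01 0 0 0.132 0 0 0;0.01 0 0 0.132 0 0 0;0.01 0 0 0.132 0 0 0;0.01 0 0 0.132 0 0 0;0.01 0 0 0.132 0 0 0",
  "grip_force": 50
}}

```text
clock: 3.2
eef_pos: [0.5544, -0.0123, 0.1098]
ee_rot: [[-1.0, 0.0, 0.001], [0.0, 1.0, 0.001], [-0.001, 0.001, -1.0]]
contact_force: [0.6, 0.1, 3.8]
grip_width: 0.0183
```

Call:
{"name": "send_rows", "arguments": {
  "series": "0.01 0 0 -0.02 0 0 0;0.01 0 0 -0.05 0 0 0;0.01 0 0 -0.09 0 0 0;0.01 0 0 -0.11 0 0 0;0.01 0 0 -0.115 0 0 0;0.01 0.009 0.04 -0.115 0 0 0;0.01 0.009 0.085 -0.115 0 0 0;0.01 0.009 0.13 -0.115 0 0 0;0.01 0.009 0.165 -0.115 0 0 0;0.01 0.009 0.182 -0.115 0 0 0;0.01 0.009 0.182 -0.115 0 0 0;0.01 0.009 0.182 -0.115 0 0 0;0.01 0.009 0.182 -0.115 0 0 0"
}}

```text
clock: 4.5
eef_pos: [0.5452, 0.1684, 0.2245]
ee_rot: [[-1.0, 0.002, -0.0], [0.002, 1.0, 0.001], [0.0, 0.001, -1.0]]
contact_force: [0.3, -0.1, -0.9]
grip_width: 0.0187
```

Run:
```python
from h import *
from bench import arm,imaging
s=arm.state();e=s["eef_pos"];print(s["clock"],e,s["contact_force"],s["grip_width"])
ims=[]
for n in ("scene","wrist"):
    d=imaging.get_image(n);np.savez(n+"2.npz",**d);im=d["frame"][:,:,::-1].copy()
    for o in (27,0,-99): print(n,proj(d,e+[0,0,o/1000]))
    print(n,"bore",proj(d,(.5456,.1696,.085)))
    x,y=(proj(d,(.5456,.1696,.13)).astype(int)-[37,60] if n=="scene" else (240,130))
    w,h=(75,112) if n=="scene" else (150,150)
    print("origin",x,y); ims.append(cv2.resize(im[y:y+h,x:x+w],(400,600) if n=="scene" else (400,400),interpolation=cv2.INTER_CUBIC))
ims[1]=cv2.copyMakeBorder(ims[1],0,200,0,0,cv2.BORDER_CONSTANT)
cv2.imwrite("pics/c2.png",np.hstack(ims))
```

```text
4.5 [0.5452 0.1684 0.2245] [ 0.2853 -0.0723 -0.9421] 0.018663215731837955
scene [224.9783 213.337 ]
scene [226.1145 226.8239]
scene [229.987  272.7949]
scene bore [230.7934 290.3493]
origin 192 210
wrist [316.9677 328.2462]
wrist [316.7113 296.6776]
wrist [316.2279 237.1696]
wrist bore [317.5339 224.6067]
origin 240 130
```

View pics/c2.png

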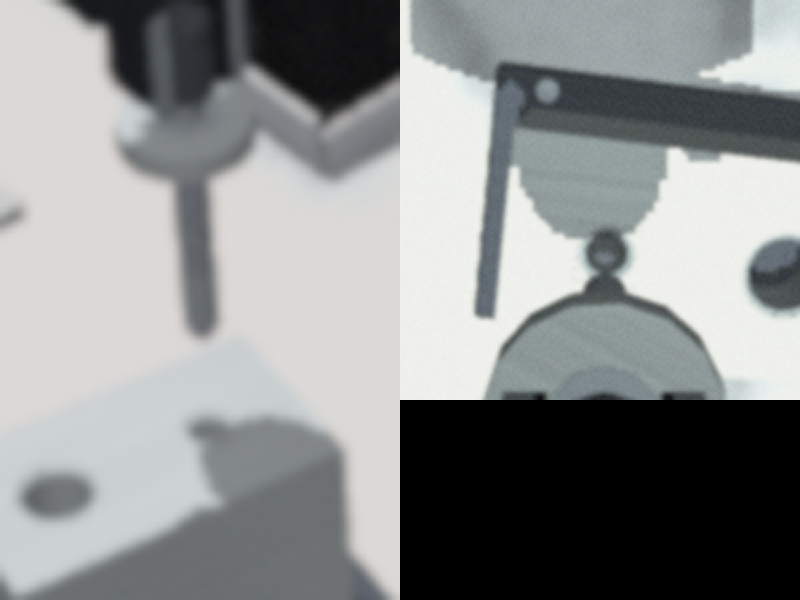

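The gauge hangs vertical: the nose is at scene pixel (230.1,272.8), against (230.0,272.8) predicted for no tilt. The bore is at wrist pixel (317.0,224.7), so I need about 1 mm in +y. I enter slowly.

Call:
{"name": "send_rows", "arguments": {
  "series": "0.01 -0.0003 0.0009 0.015 0 0 0;0.01 -0.0003 0.0009 0.03 0 0 0;0.01 -0.0003 0.0009 0.036 0 0 0;0.01 -0.0003 0.0009 0.036 0 0 0;0.01 -0.0003 0.0009 0.039 0 0 0;0.01 -0.0003 0.0009 0.042 0 0 0;0.01 -0.0003 0.0009 0.045 0 0 0;0.01 -0.0003 0.0009 0.048 0 0 0;0.01 -0.0003 0.0009 0.051 0 0 0;0.01 -0.0003 0.0009 0.054 0 0 0;0.01 -0.0003 0.0009 0.054 0 0 0"
}}

```text
clock: 5.7
eef_pos: [0.5454, 0.1694, 0.1704]
ee_rot: [[-1.0, 0.002, -0.001], [0.002, 1.0, 0.001], [0.001, 0.001, -1.0]]
contact_force: [-0.3, 0.5, -1.4]
grip_width: 0.0185
```

Call:
{"name": "send_rows", "arguments": {
  "series": "0.01 0 0 0.002 0 0 0;0.01 0 0 0.004 0 0 0;0.01 0 0 0.006 0 0 0;0.01 0 0 0.008 0 0 0;0.01 0 0 0.01 0 0 0;0.01 0 0 0.012 0 0 0;0.01 0 0 0.014 0 0 0;0.01 0 0 0.014 0 0 0"
}}

```text
clock: 6.5
eef_pos: [0.5454, 0.1693, 0.1568]
ee_rot: [[-1.0, 0.002, -0.0], [0.002, 1.0, 0.001], [0.0, 0.001, -1.0]]
contact_force: [-0.5, -0.4, -1.0]
grip_width: 0.0185
```

Run:
```python
from bench import arm
s=arm.state();print(s["eef_pos"],s["contact_force"],s["ft_torque"])
```

```text
[0.54536554 0.16932356 0.15675118] [-0.54188287 -0.37798026 -1.02080732] [-0.06132055  0.4414704  -0.04571568]
```

Call:
{"name": "send_rows", "arguments": {
  "series": "0.01 0 0 0.002 0 0 0;0.01 0 0 0.004 0 0 0;0.01 0 0 0.006 0 0 0;0.01 0 0 0.008 0 0 0;0.01 0 0 0.01 0 0 0;0.01 0 0 0.012 0 0 0;0.01 0 0 0.014 0 0 0;0.01 0 0 0.016 0 0 0"
}}

```text
clock: 7.3
eef_pos: [0.5456, 0.1694, 0.1416]
ee_rot: [[-1.0, 0.002, 0.001], [0.002, 1.0, 0.001], [-0.001, 0.001, -1.0]]
contact_force: [-2.9, -0.4, 6.0]
grip_width: 0.0185
```

Call:
{"name": "send_rows", "arguments": {
  "series": "0.01 0 0 0.001 0 0 0;0.01 0 0 0.002 0 0 0;0.01 0 0 0.003 0 0 0;0.01 0 0 0.004 0 0 0"
}}

```text
clock: 7.7
eef_pos: [0.5457, 0.1693, 0.1382]
ee_rot: [[-1.0, 0.001, 0.002], [0.001, 1.0, 0.001], [-0.002, 0.001, -1.0]]
contact_force: [-4.0, 0.0, 7.9]
grip_width: 0.0184
```

Call:
{"name": "send_rows", "arguments": {
  "series": "0.01 0 0 0.001 0 0 0;0.01 0 0 0.002 0 0 0"
}}

```text
clock: 7.9
eef_pos: [0.5457, 0.1693, 0.1367]
ee_rot: [[-1.0, 0.001, 0.002], [0.001, 1.0, 0.001], [-0.002, 0.001, -1.0]]
contact_force: [-3.6, -0.0, 6.7]
grip_width: 0.0186
```

Call:
{"name": "send_rows", "arguments": {
  "series": "0.01 0 0 0.001 0 0 0;0.01 0 0 0.002 0 0 0"
}}

```text
clock: 8.1
eef_pos: [0.5457, 0.1693, 0.1352]
ee_rot: [[-1.0, 0.001, 0.002], [0.001, 1.0, 0.001], [-0.002, 0.001, -1.0]]
contact_force: [-3.9, 0.2, 5.8]
grip_width: 0.0183
```

Call:
{"name": "send_rows", "arguments": {
  "series": "0.01 0 0 0.001 0 0 0;0.01 0 0 0.002 0 0 0"
}}

```text
clock: 8.3
eef_pos: [0.5456, 0.1693, 0.1337]
ee_rot: [[-1.0, 0.001, 0.003], [0.001, 1.0, 0.001], [-0.003, 0.001, -1.0]]
contact_force: [-2.7, 0.0, 4.9]
grip_width: 0.0183
```

Call:
{"name": "send_rows", "arguments": {
  "series": "0.01 0 0 0.001 0 0 0;0.01 0 0 0.002 0 0 0"
}}

```text
clock: 8.5
eef_pos: [0.5456, 0.1693, 0.1321]
ee_rot: [[-1.0, 0.001, 0.003], [0.001, 1.0, 0.001], [-0.003, 0.001, -1.0]]
contact_force: [-4.1, 0.4, 6.4]
grip_width: 0.0183
```

Call:
{"name": "send_rows", "arguments": {
  "series": "0.01 0 0 0.001 0 0 0;0.01 0 0 0.002 0 0 0"
}}

```text
clock: 8.7
eef_pos: [0.5456, 0.1693, 0.1309]
ee_rot: [[-1.0, 0.0, 0.003], [0.0, 1.0, 0.001], [-0.003, 0.001, -1.0]]
contact_force: [-4.7, -0.1, 8.8]
grip_width: 0.0184
```

Call:
{"name": "send_rows", "arguments": {
  "series": "0.01 0 0 0.001 0 0 0;0.01 0 0 0.0015 0 0 0"
}}

```text
clock: 8.9
eef_pos: [0.546, 0.1693, 0.1306]
ee_rot: [[-1.0, -0.0, 0.005], [-0.0, 1.0, 0.001], [-0.005, 0.001, -1.0]]
contact_force: [-4.4, -0.1, 11.1]
grip_width: 0.0183
```

Call:
{"name": "send_rows", "arguments": {
  "series": "0.01 0 0 0.001 0 0 0;0.01 0 0 0.0015 0 0 0;0.01 0 0 0.0015 0 0 0"
}}

```text
clock: 9.2
eef_pos: [0.5462, 0.1693, 0.1306]
ee_rot: [[-1.0, -0.0, 0.006], [-0.0, 1.0, 0.001], [-0.006, 0.001, -1.0]]
contact_force: [-5.3, -0.1, 10.7]
grip_width: 0.0181
```

Call:
{"name": "send_rows", "arguments": {
  "series": "0.01 0.0005 0 0.0015 0 0 0;0.01 0.0005 0 0.0022 0 0 0;0.01 0.0005 0 0.0026 0 0 0;0.01 0.0005 0 0.0026 0 0 0"
}}

```text
clock: 9.6
eef_pos: [0.5464, 0.1693, 0.1305]
ee_rot: [[-1.0, -0.001, 0.009], [-0.001, 1.0, 0.002], [-0.009, 0.002, -1.0]]
contact_force: [-6.6, -0.3, 14.2]
grip_width: 0.0186
```

Run:
```python
from h import *
from bench import arm,imaging
s=arm.state();e=s["eef_pos"];print(s["clock"],e,s["contact_force"],s["ft_torque"])
d=imaging.get_image("scene");np.savez("scene3.npz",**d);im=d["frame"][:,:,::-1]
x,y=proj(d,(.5456,.1696,.11)).astype(int)-[45,40]
print(x,y,[proj(d,(.5456,.1696,z)) for z in (.085,.1,.11,.157)])
cv2.imwrite("pics/c3.png",cv2.resize(im[y:y+70,x:x+90],None,fx=8,fy=8,interpolation=cv2.INTER_CUBIC))
```

```text
9.6 [0.5464 0.1693 0.1305] [-6.5931 -0.2954 14.2385] [-0.1612  2.5168  0.0014]
184 239 [array([230.7934, 290.3493]), array([230.2534, 284.0043]), array([229.8883, 279.7157]), array([228.1171, 258.9056])]
```

View pics/c3.png

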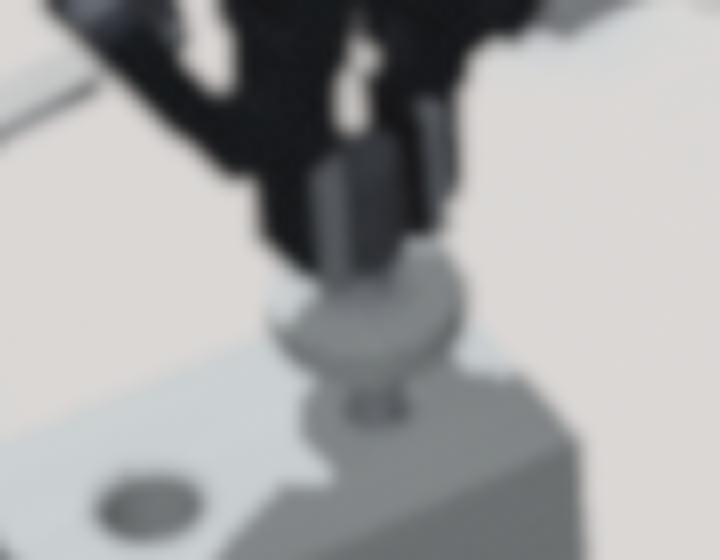

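The push rose from 6 to 14 N without further travel at a depth of about 53.5 mm, so the gauge is bottomed. The picture shows it upright with the collar clearly above the block: its underside is near crop (372,370), and the rod meets the bore at (375,420). I release.

Call:
{"name": "send_rows", "arguments": {
  "series": "0.01 0 0 0.001 0 0 0;0.01 0 0 0.0005 0 0 0;0.04 0 0 0.0005 0 0 0;0.04 0 0 0 0 0 0;0.04 0 0 0 0 0 0;0.04 0 0 0 0 0 0"
}}

```text
clock: 10.25
eef_pos: [0.5466, 0.1693, 0.1302]
ee_rot: [[-1.0, -0.001, 0.009], [-0.001, 1.0, 0.002], [-0.009, 0.002, -1.0]]
contact_force: [-1.1, 0.3, -0.5]
grip_width: 0.04
```

Run:
```python
from bench import arm
s=arm.state();print(s["clock"],s["eef_pos"],s["ee_rot"].round(4),s["contact_force"],s["ft_torque"],s["grip_width"])
```

```text
10.25 [0.54656887 0.16927897 0.13017156] [[-1.     -0.0011  0.0091]
 [-0.0011  1.      0.0015]
 [-0.0091  0.0015 -1.    ]] [-1.09470639  0.32124061 -0.4912953 ] [-0.0222838   0.02869406  0.00657842] 0.04004406097080173
```

Call:
{"name": "send_rows", "arguments": {
  "series": "0.027 0.001 0 0 0 0.5 0;0.027 0.001 0 0 0 0.5 0;0.027 0.001 0 0 0 0.5 0;0.027 0.001 0 0.002 0 0.5 0;0.027 0.001 0 0.004 0 0.5 0;0.027 0.001 0 0.006 0 0.5 0;0.027 0.001 0 0.008 0 0.5 0;0.027 0.001 0 0.01 0 0.5 0;0.027 0.001 0 0.012 0 0.5 0;0.027 0.001 0 0.014 0 0.5 0;0.027 0.001 0 0.016 0 0.5 0"
}}

```text
clock: 11.35
eef_pos: [0.5458, 0.1693, 0.1144]
ee_rot: [[-1.0, -0.001, 0.001], [-0.001, 1.0, 0.002], [-0.001, 0.002, -1.0]]
contact_force: [-1.3, -0.2, 3.2]
grip_width: 0.0269
```

Call:
{"name": "send_rows", "arguments": {
  "series": "0.027 0 0 0.0015 0 0 0;0.027 0 0 0.003 0 0 0;0.027 0 0 0.0045 0 0 0;0.027 0 0 0.006 0 0 0;0.027 0 0 0.0075 0 0 0;0.027 0 0 0.009 0 0 0;0.027 0 0 0.0105 0 0 0;0.027 0 0 0.012 0 0 0"
}}

```text
clock: 12.15
eef_pos: [0.5458, 0.1693, 0.1023]
ee_rot: [[-1.0, -0.001, 0.001], [-0.001, 1.0, 0.002], [-0.001, 0.002, -1.0]]
contact_force: [-1.8, 0.0, 3.3]
grip_width: 0.0271
```

Call:
{"name": "send_rows", "arguments": {
  "series": "0.027 0 0 0.001 0 0 0;0.027 0 0 0.002 0 0 0;0.027 0 0 0.003 0 0 0;0.027 0 0 0.004 0 0 0;0.027 0 0 0.005 0 0 0;0.027 0 0 0.006 0 0 0"
}}

```text
clock: 12.75
eef_pos: [0.5458, 0.1693, 0.0962]
ee_rot: [[-1.0, -0.001, 0.001], [-0.001, 1.0, 0.002], [-0.001, 0.002, -1.0]]
contact_force: [-1.3, -0.1, 3.1]
grip_width: 0.0267
```

Call:
{"name": "send_rows", "arguments": {
  "series": "0.027 0 0 0.001 0 0 0;0.027 0 0 0.002 0 0 0"
}}

```text
clock: 12.95
eef_pos: [0.5458, 0.1693, 0.0948]
ee_rot: [[-1.0, -0.001, 0.001], [-0.001, 1.0, 0.001], [-0.001, 0.001, -1.0]]
contact_force: [-6.1, 0.2, 13.6]
grip_width: 0.027
```

Call:
{"name": "send_rows", "arguments": {
  "series": "0.027 0 0 0.001 0 0 0;0.027 0 0 0.0018 0 0 0;0.027 0 0 0.0018 0 0 0;0.027 0 0 0.0018 0 0 0"
}}

```text
clock: 13.35
eef_pos: [0.5458, 0.1693, 0.0948]
ee_rot: [[-1.0, -0.002, 0.002], [-0.002, 1.0, 0.002], [-0.002, 0.002, -1.0]]
contact_force: [-6.4, -1.4, 13.1]
grip_width: 0.0269
```

Call:
{"name": "send_rows", "arguments": {
  "series": "0.027 0 0 0 0 0 0;0.045 0 0 -0.002 0 0 0;0.045 0 0 -0.002 0 0 0;0.045 0 0 -0.002 0 0 0;0.045 0 0 -0.02 0 0 0;0.045 0 0 -0.05 0 0 0;0.045 0 0 -0.09 0 0 0;0.045 0 0 -0.13 0 0 0;0.045 0.05 0 -0.13 0 0 0;0.045 0.07 -0.1 -0.13 0 0 0;0.045 0.07 -0.15 -0.13 0 0 0;0.045 0.07 -0.15 -0.13 0 0 0;0.045 0.07 -0.15 -0.13 0 0 0"
}}

```text
clock: 14.65
eef_pos: [0.4748, 0.0149, 0.2247]
ee_rot: [[-1.0, 0.002, 0.002], [0.002, 1.0, 0.001], [-0.002, 0.001, -1.0]]
contact_force: [-0.3, 0.4, 0.6]
grip_width: 0.0448
```

Run:
```python
from h import *
from bench import arm,imaging
s=arm.state();e=s["eef_pos"];print(s["clock"],e,s["contact_force"])
T=imaging.get_image("top");d=imaging.get_image("scene")
out=[]
for D,z,w,h,f in((d,.11,90,70,4),(T,.11,80,70,4)):
    x,y=proj(D,(.5456,.1696,z)).astype(int)-[w//2,h//2+5]; print("orig",x,y,[proj(D,(.5456,.1696,q)) for q in (.085,.095,.1575)])
    out.append(cv2.resize(D["frame"][y:y+h,x:x+w,::-1],(400,350),interpolation=cv2.INTER_CUBIC))
np.savez("s4.npz",**d);np.savez("t4.npz",**T)
cv2.imwrite("pics/c4.png",np.hstack(out))
```

```text
14.65 [0.4748 0.0149 0.2247] [-0.2552  0.3997  0.6276]
orig 184 239 [array([230.7934, 290.3493]), array([230.4344, 286.1309]), array([228.0977, 258.6782])]
orig 185 205 [array([228.5432, 246.6356]), array([227.4395, 246.0779]), array([219.9865, 242.3116])]
```

View pics/c4.png

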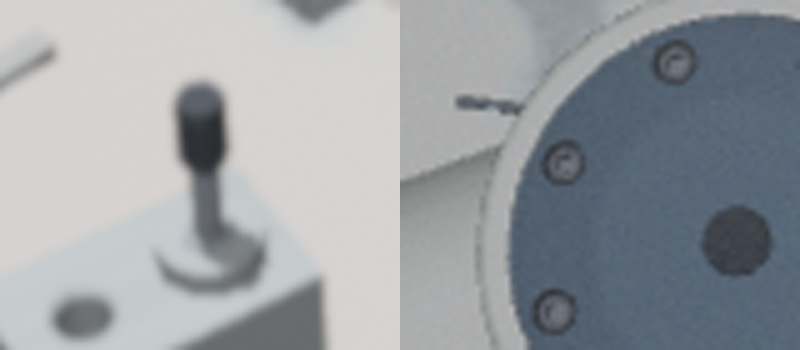

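The scene view shows the gauge upright (knob top at crop (200,93)) and the collar flat on the block (centre about (210,243)). The knob appears about 1 px higher than predicted, which is within the calibration error. To be sure the opening fingers did not lift the rod, I'll touch the knob top gently with closed fingers.

Call:
{"name": "send_rows", "arguments": {
  "series": "0 -0.035 0.05 0 0 0 0;0 -0.07 0.1 0 0 0 0;0 -0.071 0.154 0 0 0 0;0 -0.071 0.154 0 0 0 0;0 -0.071 0.154 0.02 0 0 0;0 -0.071 0.154 0.04 0 0 0;0 -0.071 0.154 0.056 0 0 0;0 -0.071 0.154 0.06 0 0 0;0 -0.071 0.154 0.062 0 0 0;0 -0.071 0.154 0.062 0 0 0;0 -0.071 0.154 0.063 0 0 0;0 -0.071 0.154 0.064 0 0 0;0 -0.071 0.154 0.065 0 0 0"
}}

```text
clock: 16.05
eef_pos: [0.5471, 0.1721, 0.1602]
ee_rot: [[-1.0, 0.001, 0.003], [0.001, 1.0, 0.002], [-0.003, 0.002, -1.0]]
contact_force: [0.5, 1.0, 0.6]
grip_width: 0.0003
```

Call:
{"name": "send_rows", "arguments": {
  "series": "0 0.001 -0.0025 0 0 0 0;0 0.001 -0.0025 0.001 0 0 0;0 0.001 -0.0025 0.002 0 0 0"
}}

```text
clock: 16.35
eef_pos: [0.5461, 0.1695, 0.1583]
ee_rot: [[-1.0, 0.001, 0.003], [0.001, 1.0, 0.002], [-0.003, 0.002, -1.0]]
contact_force: [0.7, -1.3, 0.2]
grip_width: 0.0002
```

Call:
{"name": "send_rows", "arguments": {
  "series": "0 0 0 0.001 0 0 0;0 0 0 0.0015 0 0 0"
}}

```text
clock: 16.55
eef_pos: [0.5463, 0.1695, 0.1572]
ee_rot: [[-1.0, 0.001, 0.004], [0.001, 1.0, 0.002], [-0.004, 0.002, -1.0]]
contact_force: [-2.1, 0.2, 4.8]
grip_width: 0.0
```

Call:
{"name": "send_rows", "arguments": {
  "series": "0 0 0 0.0008 0 0 0;0 0 0 0.0015 0 0 0;0 0 0 0.0015 0 0 0"
}}

```text
clock: 16.85
eef_pos: [0.5467, 0.1695, 0.1571]
ee_rot: [[-1.0, 0.0, 0.006], [0.0, 1.0, 0.003], [-0.006, 0.003, -1.0]]
contact_force: [-3.0, 0.3, 7.5]
grip_width: -0.0005
```

Call:
{"name": "send_rows", "arguments": {
  "series": "0 0 0 0.0008 0 0 0;0 0 0 0.0016 0 0 0;0 0 0 0.0016 0 0 0"
}}

```text
clock: 17.15
eef_pos: [0.5471, 0.1696, 0.1571]
ee_rot: [[-1.0, -0.0, 0.008], [0.0, 1.0, 0.003], [-0.008, 0.003, -1.0]]
contact_force: [-3.8, -1.5, 7.6]
grip_width: -0.0001
```

The knob top stands at 0.1571 and does not move under about 8 N. That gives a depth of 53.9 mm, the same as when it bottomed. I lift clear and take a last look.

Call:
{"name": "send_rows", "arguments": {
  "series": "0 0 0 0 0 0 0;0 0 0 -0.005 0 0 0;0 0 0 -0.02 0 0 0;0 0 0 -0.06 0 0 0;0 0 0 -0.09 0 0 0;0 0.02 -0.04 -0.09 0 0 0;0 0.05 -0.09 -0.09 0 0 0;0 0.07 -0.14 -0.09 0 0 0;0 0.07 -0.14 -0.09 0 0 0;0 0.07 -0.14 -0.09 0 0 0;0 0.07 -0.14 -0.09 0 0 0"
}}

```text
clock: 18.25
eef_pos: [0.4768, 0.0296, 0.2461]
ee_rot: [[-1.0, 0.0, 0.008], [0.0, 1.0, 0.003], [-0.008, 0.003, -1.0]]
contact_force: [0.6, 0.4, 0.6]
grip_width: 0.0002
```

Run:
```python
from h import *
from bench import arm,imaging
s=arm.state();print(s["clock"],s["eef_pos"],s["contact_force"])
d=imaging.get_image("scene")
cv2.imwrite("pics/c5.png",cv2.resize(d["frame"][215:365,165:345,::-1],None,fx=4,fy=4,interpolation=cv2.INTER_CUBIC))
```

```text
18.25 [0.4768 0.0296 0.2461] [0.5822 0.3587 0.6499]
```

View pics/c5.png

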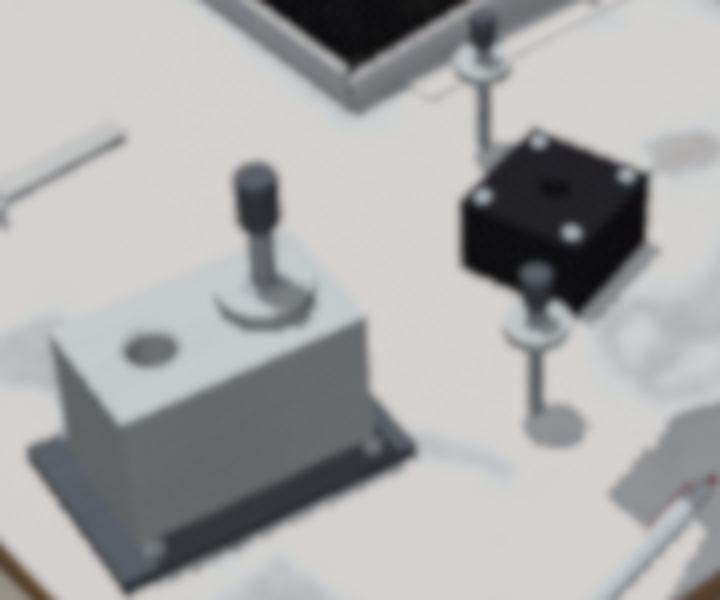

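The picture shows the gauge standing upright in the narrow bore (knob top at crop (256,172)), with the collar flat on the block at (265,300). The rack is empty and the look-alikes are where they were. I hand the job in.

```bash
python3 -c "
from bench import arm
print(arm.sign_off())"
```

```text
the job is handed in; nothing more can be done
None
```

The gauge now stands on the bottom of the narrow bore with its collar flush on the block. I handed the job in at about 18 s; no verdict was reported.

- **Seating:** The gauge reached the bottom at a depth of about 53.5 mm. The push rose from about 6 N to 14 N with no further travel. The collar was then about 20 mm above the block.
- **Collar:** I pushed it down with the fingertips until the force jumped from about 3 N to 13 N. The fingertips were then at z = 0.0948 m, which fits a 10 mm collar lying on the 85 mm block.
- **Last checks:** After letting go, I touched the knob top with closed fingers. It stood at z = 0.1571 m, a depth of 53.9 mm, and did not move under about 8 N. The last picture shows the gauge upright, the collar flat, and everything else in view in place. The card stack, sticker roll and scissors were outside that crop.
- **Disagreement:** One camera check put the knob about 1 px (2 mm) higher than expected. That is within the calibration error, and the touch test did not confirm any lift.
- **Not read directly:** I had no reading of the seat pad. That it is pressed down is inferred from the forces and depths above.

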